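Open the guard lid and fit the idler roller

ROBOT

A 6-joint arm with a two-finger parallel gripper is mounted at the origin on the work surface. World frame = base frame: x ahead of the robot, y to its left, z up, the work surface at z = 0. Lengths are in m, angles in degrees, forces in N, time in s.
With the tool pointing down it reaches from about 0.25 to 0.725 m from the base axis. Payload 4 kg.
Tool frame: the origin (TCP) lies midway between the tips of the shut fingers; the grasp point (between the pads) lies 19 mm behind it; x points along the fingers, z is the direction in which the jaws open and shut, and the axes are right-handed (so a half turn about x gives the same grasp; the last joint's range is limited). The gripper opens to 85 mm and grips with 20 to 120 N. Pads are 22 mm wide; open, the fingers measure 114 mm over their backs; the gripper's body (76 mm by 85 mm) begins 54 mm behind the grasp point. The pads swing forward as they close: fully open they stand 13 mm farther back than shut.
Start: joints at [73.797, 13.785, 0.286, 76.501, 0, 90], TCP at [0.14, 0.48, 0.231] pointing down, gripper open.
Joint ranges: [-155.79, 155.79], [-60.16, 107.12], [-62.33, 73.08], [-114, 123.19], [-81.49, 82.49], [-180, 180]. Speed limits (degrees/s): [159.86, 159.86, 180, 180, 180, 180].

INTERFACE

Orientations are given as [roll, pitch, yaw] about the fixed x, y, z axes, in that order (R = Rz(yaw) Ry(pitch) Rx(roll)).
In Python, from workcell import move_to, move_linear, goto_joints, let_go, grab, wait, solve_ik, sense, get_image, MotionError, job_done gives the robot as it stands. Calls block until the motion is done:
- move_to(position, orientation): joint-space move of the TCP to a pose.
- move_linear(position, ori=None, v=0.15, force_limit=None): straight line of the TCP; ori=None keeps the orientation; v is the mean speed in m/s. With force_limit (N) it stops when the force on the tool has changed by that much, and returns True; else False.
- goto_joints(angles): joint-space move.
- let_go() and grab(effort=None): open the fingers fully, or close them until they stop; effort is the grip in N (None keeps the last).
- wait(seconds).
- solve_ik(position, orientation): joint angles nearest the present ones, or None.
- sense(): the state.
- get_image(name): name is "scene" or "top" or "wrist"; returns a dict with "frame" (420x560x3 uint8, red, green, blue), "camera_matrix" (3x3 intrinsics, pixels), "D" ([k1, k2, p1, p2, k3] as OpenCV has them; the pictures are not rectified), "origin" and "attitude" of the camera in the world; the wrist camera has in their place "hand_eye" (4x4, takes a point from camera to tool coordinates, whose origin is the TCP and whose axes are the tool frame's). Camera axes: x right, y up, looking along -z (the intrinsics and any distortion apply to the point x, -y, -z); pixel columns grow to the right and rows downward; lengths in m; the calibration is good to about 2 mm. A picture is of the moment at which its call begins: read the wrist's pose just before it. There is no depth.
A pose or a line that the arm cannot do raises MotionError and nothing moves.
- job_done(): hands the job in, once; it reports no verdict.
The state is a dict: "clock": time; "joint_positions": joint angles; "joint_vel": joint speeds; "joint_torque": joint torques, N m; "eef_pos": TCP position; "ee_rot": TCP orientation; "force": force on the tool from outside, world axes, zero at the start; "ft_torque": the same for the moment, N m; "grip_width": finger opening in m.
Only numpy, scipy, OpenCV 4.12 (cv2) and the standard library are available. Lean on these libraries where they do the work, as an engineer would, in place of code of your own. Each camera call takes 0.05 s, during which the arm holds its last target.

TASK

Fit the missing idler roller to the inspection station. Lift its hinged guard lid by the handle and ease it back, past upright, until it rests on its stop, never letting it slam open or shut; then take from the rack the one roller that fits between the station's side plates and lower it gently, without dropping it, until its two shaft ends sit on the bottom of the slots. Leave the lid open for threading, leave the other two rollers in the rack, and knock nothing over.

Things in the scene. Friction and masses are not known exactly. Their poses are not given: they have to be found in the camera images.
- station: Bolted-down station: dark base plate 260 (x) x 200 (y) x 12 mm; two aluminium side plates along x, 12 thick, tops 90 mm above the work surface, inner faces at y = +-59 mm. Two fixed black idlers (30 mm diameter, tops 51 mm high) at x = +-92. Behind (+y) two thin lid-stop arms, 155 mm high. Origin: centre of the underside, on the work surface; +y is the hinge side.
- slots (a point): Where the fitted roller's centre lies, midway between the slots, 66 mm above the work surface; axes as the station's, the roller lies along y. The slots are open-topped notches in the side plates at station x = 0: 15 mm wide in x, floors 60 mm above the work surface, a 6 mm lead-in chamfer at the top.
- lid (a joint): Guard lid angle, rad: 0 shut, 1.57 upright, 1.92 open on its stop. Aluminium frame with clear panel, 206 (x) x 165 (y) x 10 mm, 0.5 kg, shut it lies 93 to 103 mm above the work surface. Hinged at the +y side, it swings up and over to +y. The hinge is free: let go before upright it falls shut, past upright it falls back on the stop. Lifting takes 3 N at the handle.
- lid_handle (a point): Centre of the lid's bar handle: round dark steel bar, 10 mm diameter, 110 mm long along the point's x (parallel to the hinge), legs at both ends, 15 mm in from the free edge, bar centre 35 mm above the lid's outer face. Turns with the lid: y points to the hinge in the lid's plane, z out of the outer face. From the hinge line: 150 mm along -y, 40 mm along z.
- lid_hinge (a point): Middle of the hinge line, 98 mm above the work surface at station y = +80 mm. The hinge line runs along the point's x, the station's x. The point turns with the lid.
- rack: Fixed roller rack: grey base 250 (x) x 100 (y) x 8 mm, two black comb plates 10 thick, 38 mm high, at y = +-28 mm (46 mm free between them for fingers), with V notches at x = -80, 0, +80 mm. A roller lies in each, along the rack's y, axis 47.5 mm above the work surface. Origin: centre of the underside.
- roller_mid: The right roller: plain aluminium roller of 36 mm diameter, face 110 mm long, with a 12 mm steel shaft sticking out 16 mm at each end (142 mm overall), about 0.2 kg. Origin: its centre, on the axis; its axis is its own y. It fits between the side plates with 4 mm to spare at each end.
- roller_short: Look-alike roller with an 80 mm face (112 mm overall), too short to reach both slots. Otherwise as roller_mid.
- roller_long: Look-alike roller with a 140 mm face (172 mm overall), too long to go between the side plates. Otherwise as roller_mid.
- bottle: Bystander: white cleaner bottle, 60 mm diameter, 150 mm tall, standing. Origin: centre of its foot.
- core: Bystander: grey plastic reel core standing on its flange, 84 mm diameter, 40 mm tall. Origin: centre of its underside.
- driver: Bystander: screwdriver with a black handle, 190 mm long, lying flat.
Mind the look-alikes: they are no part of the job. Leave any brown or purple look-alike of the roller_mid alone.

How it is judged:
By the outcome, as a careful person would: the job done as asked, in the order asked, and still so for the second after the job is handed in, with the robot touching nothing.
It also fails if it takes over 72 s, if anything falls off the work surface, if the arm or the gripper's body presses on something with over 40 N, if the wrist force passes 120 N, or if a joint passes its speed limit or range.

## Working session

There is one attempt and no reset: what is moved stays moved. The work goes in short steps, each a Python script; the robot and the scene stay as the last script left them, time stands still between calls to the robot, and variables do not carry over. Pictures are saved under pics/ and viewed, and the job is handed in when it is done.

```bash
ls && mkdir -p pics && python3 - <<'E'
from workcell import *
import cv2,json
s=sense();print({k:s[k] for k in('clock','joint_positions','eef_pos','ee_rot','grip_width')})
for n in('scene','top','wrist'):
    d=get_image(n);cv2.imwrite(f'pics/{n}0.png',d['frame'][:,:,::-1])
    print(n,{k:v for k,v in d.items() if k!='frame'})
E
```

```text
pics
{'clock': 0.0, 'joint_positions': array([ 7.37970283e+01,  1.38305686e+01,  2.12761590e-01,  7.65010659e+01,
       -9.18625115e-04,  9.00000980e+01]), 'eef_pos': array([0.13934775, 0.47952783, 0.23042082]), 'ee_rot': array([-179.55714152,   89.88112357, -105.76021028]), 'grip_width': 0.08508189360485632}
scene {'camera_matrix': array([[512.4570629 ,   0.        , 279.88417913],
       [  0.        , 512.4570629 , 209.92033758],
       [  0.        ,   0.        ,   1.        ]]), 'D': array([-0.02154287,  0.        ,  0.        ,  0.        ,  0.        ]), 'origin': array([ 1.44969004, -0.11944373,  1.30885381]), 'attitude': array([35.18187693, -0.21046911, 81.35187459])}
top {'camera_matrix': array([[490.91864556,   0.        , 273.62707813],
       [  0.        , 490.91864556, 213.79325247],
       [  0.        ,   0.        ,   1.        ]]), 'D': array([-0.1153476,  0.       ,  0.       ,  0.       ,  0.       ]), 'origin': array([ 0.30932338, -0.0083384 ,  1.44110951]), 'attitude': array([ 12.3199298 ,   0.2628278 , -85.88193786])}
wrist {'camera_matrix': array([[343.23245724,   0.        , 277.00492799],
       [  0.        , 343.23245724, 208.73554923],
       [  0.        ,   0.        ,   1.        ]]), 'D': array([-0.02392717,  0.        ,  0.        ,  0.        ,  0.        ]), 'hand_eye': array([[-1.24068318e-03,  2.68431028e-01, -9.63298107e-01,
        -1.41557717e-01],
       [-1.68989008e-03,  9.63296911e-01,  2.68432871e-01,
         6.96272174e-02],
       [ 9.99997802e-01,  1.96090806e-03, -7.41527342e-04,
         1.87122409e-05],
       [ 0.00000000e+00,  0.00000000e+00,  0.00000000e+00,
         1.00000000e+00]])}
```

View pics/scene0.png

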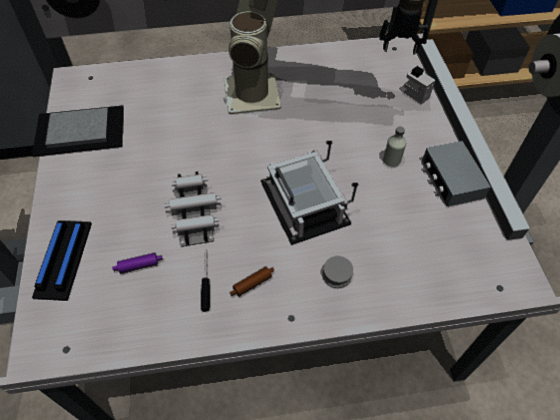

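View pics/top0.png

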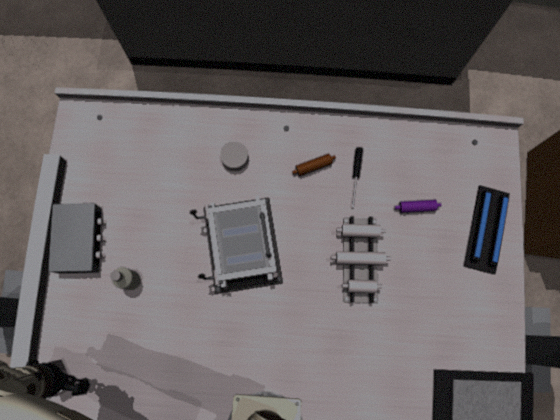

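View pics/wrist0.png

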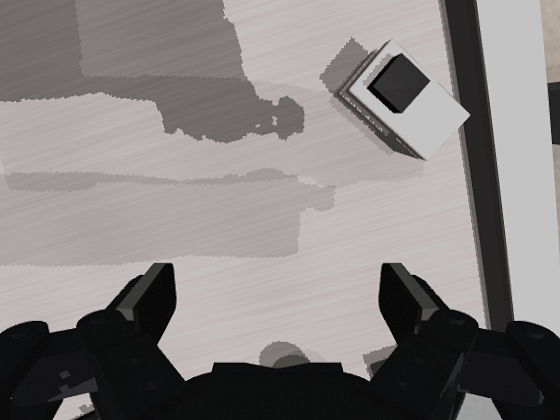

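Seen in the top view: candidates for roller_mid are the rack rollers at (361,230), (360,258) and (362,286), plus the purple (418,206) and brown (315,164) decoys. The rack rollers have to be told apart by face length. The station is at (240,243) with its handle at about (265,237) and its stop arms to the left, so the hinge is at world +y.

```bash
cat > h.py <<'E'
from workcell import *
import numpy as np, cv2
from scipy.spatial.transform import Rotation as Ro
def R(e): return Ro.from_euler('xyz',e,degrees=True).as_matrix()
def shot(name,save=None):
    s=sense(); d=get_image(name)
    if 'hand_eye' in d:
        T=np.eye(4);T[:3,:3]=R(s['ee_rot']);T[:3,3]=s['eef_pos'];T=T@d['hand_eye']
    else:
        T=np.eye(4);T[:3,:3]=R(d['attitude']);T[:3,3]=d['origin']
    d['T']=T
    if save:
        cv2.imwrite(f'pics/{save}.png',d['frame'][:,:,::-1]); np.savez(f'pics/{save}.npz',T=T,K=d['camera_matrix'],D=d['D'],frame=d['frame'])
    return d
def load(save):
    z=np.load(f'pics/{save}.npz');return dict(T=z['T'],camera_matrix=z['K'],D=z['D'],frame=z['frame'])
def ray(d,px):
    u=cv2.undistortPoints(np.array(px,float).reshape(-1,1,2),d['camera_matrix'],d['D']).reshape(-1,2)
    v=np.c_[u[:,0],-u[:,1],-np.ones(len(u))]
    return d['T'][:3,3],v@d['T'][:3,:3].T
def onz(d,px,z):
    o,v=ray(d,px);return o+v*((np.asarray(z)-o[2])/v[:,2])[:,None]
def proj(d,P):
    p=(np.atleast_2d(P)-d['T'][:3,3])@d['T'][:3,:3];p=p*[1,-1,-1]
    return cv2.projectPoints(p,np.zeros(3),np.zeros(3),d['camera_matrix'],d['D'])[0].reshape(-1,2)
def zoom(d,box,k,save):
    x0,y0,x1,y1=box;cv2.imwrite(f'pics/{save}.png',cv2.resize(d['frame'][y0:y1,x0:x1,::-1],None,fx=k,fy=k,interpolation=cv2.INTER_CUBIC))
E
python3 - <<'E'
from h import *
d=shot('top','t0')
zoom(d,(180,180,300,300),5,'z_station')
zoom(d,(320,190,460,310),5,'z_rack')
px=[(361,230),(360,258),(362,286)]
print(onz(d,px,.0475))
print('bottle',onz(d,[(121,275)],.14),'core',onz(d,[(234,155)],.04))
print('handle',onz(d,[(265,213),(270,257)],.138))
E
```

```text
[[ 0.58247283 -0.23573027  0.0475    ]
 [ 0.50085639 -0.23581783  0.0475    ]
 [ 0.42151494 -0.24462169  0.0475    ]]
bottle [[0.39593522 0.41389765 0.14      ]] core [[0.78621393 0.15196701 0.04      ]]
handle [[0.59330178 0.04161258 0.138     ]
 [0.47437703 0.01924131 0.138     ]]
```

View pics/z_station.png

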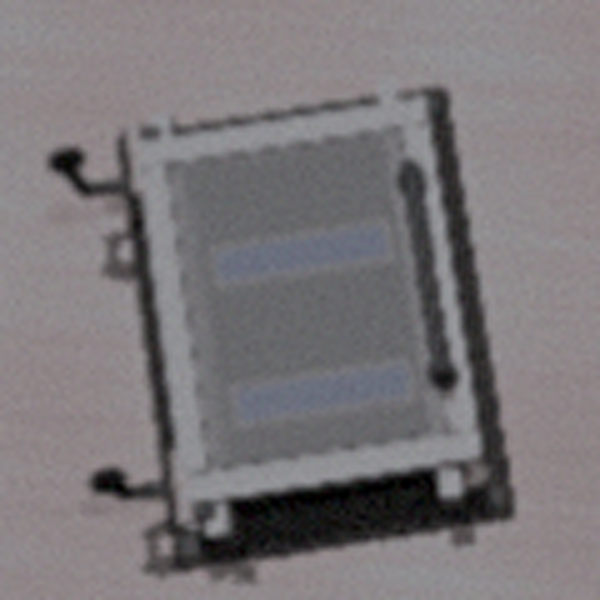

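View pics/z_rack.png

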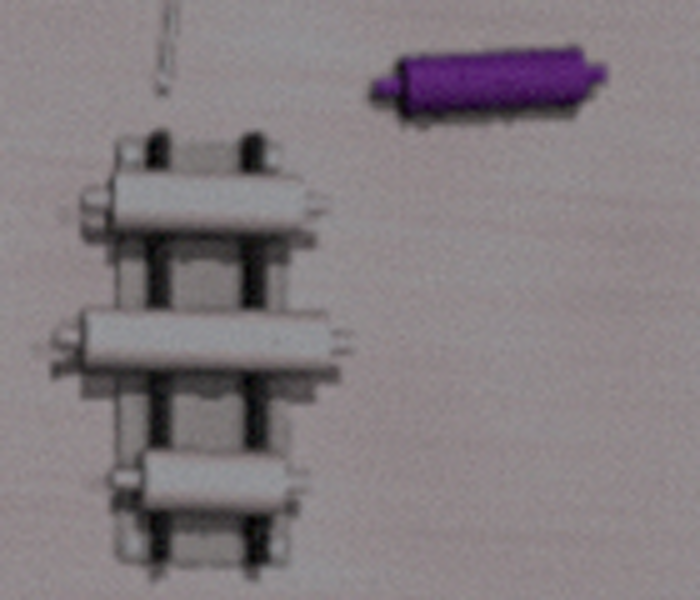

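The top view settles which roller is which. The face lengths are about 38 px, 49 px and 29 px at roughly 2.9 mm/px, so the far roller at (361,230) is about 110 mm and is roller_mid. The middle one is long and the near one is short. The station is yawed about 10°, handle ends at (262,215) and (269,256). Next I'll move the wrist camera over both for close measurements.

```bash
cat >> h.py <<'E'
def ori(xd,zd):
    x=np.array(xd,float);x/=np.linalg.norm(x);z=np.array(zd,float);z-=x*(x@z);z/=np.linalg.norm(z)
    return Ro.from_matrix(np.c_[x,np.cross(z,x),z]).as_euler('xyz',degrees=True)
def lidpose(o,yaw,th,phi,back=0.019,off=0.):
    """TCP pose with grasp point on handle at lid angle th, tool at phi relative to lid (deg)"""
    t=np.radians(th);c,s=np.cos(np.radians(yaw)),np.sin(np.radians(yaw))
    sx=np.array([c,s,0]);sy=np.array([-s,c,0]);zz=np.array([0,0,1.])
    h=np.array([o[0],o[1],0])+.08*sy+.098*zz
    p=h+(-.15*np.cos(t)+.04*np.sin(t))*sy+(.15*np.sin(t)+.04*np.cos(t))*zz
    a=np.radians(th-phi)   # tilt
    d=-np.sin(a)*sy-np.cos(a)*zz
    zt=np.cos(a)*sy-np.sin(a)*zz
    return p+d*(back-off),ori(d,zt)
E
python3 - <<'E'
from h import *
o=(.521,.099);yaw=10.7
for phi in (20,30,40,45,55,65,80,110):
    print(phi,[ (th, None if (q:=solve_ik(*lidpose(o,yaw,th,phi))) is None else np.round(q).astype(int).tolist()) for th in (0,40,80,112)])
E
```

```text
20 [(0, [-7, 26, -2, 68, 19, -19]), (40, [20, 20, 2, 76, -20, 10]), (80, [43, 42, 21, 112, -47, 52]), (112, None)]
30 [(0, [-11, 30, 1, 73, 28, -25]), (40, [15, 18, 2, 74, -10, 4]), (80, [41, 37, 18, 103, -41, 42]), (112, None)]
40 [(0, [-15, 35, 4, 79, 35, -32]), (40, [10, 18, 2, 74, 0, -1]), (80, [38, 31, 16, 96, -35, 34]), (112, None)]
45 [(0, [-16, 38, 6, 83, 39, -36]), (40, [7, 18, 2, 74, 5, -4]), (80, [37, 29, 14, 93, -31, 31]), (112, None)]
55 [(0, [-19, 44, 10, 91, 45, -45]), (40, [2, 19, 3, 76, 15, -9]), (80, [33, 25, 12, 87, -23, 24]), (112, [49, 48, 30, 115, -41, 55])]
65 [(0, [-21, 51, 14, 102, 50, -56]), (40, [-3, 22, 3, 78, 24, -15]), (80, [28, 21, 10, 83, -14, 18]), (112, [46, 42, 25, 105, -36, 47])]
80 [(0, [-23, 62, 20, 120, 55, -75]), (40, [-9, 27, 5, 84, 37, -25]), (80, [21, 18, 7, 78, 0, 10]), (112, [42, 34, 19, 93, -27, 36])]
110 [(0, None), (40, [-17, 44, 11, 109, 56, -57]), (80, [5, 19, 2, 76, 30, -6]), (112, [30, 22, 7, 76, -2, 19])]<stdin>:4: UserWarning: Gimbal lock detected. Setting third angle to zero since it is not possible to uniquely determine all angles.
```

```bash
cat >> h.py <<'E'
import warnings;warnings.filterwarnings('ignore')
def lidpose2(o,yaw,th,phi,beta=0.,off=.008):
    p,_=lidpose(o,yaw,th,phi,0.,0.)
    c,s=np.cos(np.radians(yaw)),np.sin(np.radians(yaw));sx=np.array([c,s,0]);sy=np.array([-s,c,0]);zz=np.array([0,0,1.])
    a=np.radians(th-phi);d0=-np.sin(a)*sy-np.cos(a)*zz;zt=np.cos(a)*sy-np.sin(a)*zz
    b=np.radians(beta);d=np.cos(b)*d0+np.sin(b)*sx
    return p+d*(.019-off),ori(d,zt)
E
python3 - <<'E'
from h import *
o=(.521,.099);yaw=10.7
for phi in (25,30,35,40,45,50):
  for b in (0,10,20,30):
    print(phi,b,[ (th, None if (q:=solve_ik(*lidpose2(o,yaw,th,phi,b))) is None else np.round(q).astype(int).tolist()) for th in (0,80,112)])
E
```

```text
25 0 [(0, [-9, 28, 0, 71, 23, -22]), (80, [43, 40, 21, 108, -44, 48]), (112, None)]
25 10 [(0, [-11, 21, -11, 58, 27, -19]), (80, [45, 33, 10, 96, -50, 43]), (112, None)]
25 20 [(0, [-13, 16, -21, 43, 30, -16]), (80, [47, 26, -2, 81, -55, 36]), (112, None)]
25 30 [(0, [-14, 11, -32, 26, 33, -12]), (80, [49, 20, -14, 62, -60, 25]), (112, None)]
30 0 [(0, [-11, 30, 2, 74, 28, -25]), (80, [42, 37, 19, 104, -41, 43]), (112, None)]
30 10 [(0, [-13, 23, -9, 60, 31, -22]), (80, [44, 30, 8, 91, -47, 39]), (112, None)]
30 20 [(0, [-15, 18, -20, 45, 35, -18]), (80, [46, 23, -3, 77, -52, 32]), (112, None)]
30 30 [(0, [-16, 13, -31, 27, 38, -13]), (80, [48, 17, -15, 58, -56, 22]), (112, [59, 50, 6, 115, -71, 73])]
35 0 [(0, [-13, 32, 3, 77, 32, -29]), (80, [40, 34, 18, 100, -38, 39]), (112, None)]
35 10 [(0, [-15, 26, -8, 63, 36, -25]), (80, [43, 27, 7, 87, -43, 35]), (112, None)]
35 20 [(0, [-17, 20, -19, 47, 40, -20]), (80, [45, 20, -4, 73, -48, 29]), (112, [56, 51, 16, 118, -62, 70])]
35 30 [(0, [-19, 16, -30, 29, 43, -14]), (80, [46, 14, -16, 55, -52, 20]), (112, [58, 46, 5, 105, -70, 64])]

[... 543 characters left out ...]
2, 4, 81, -35, 28]), (112, [53, 49, 23, 116, -52, 62])]
45 20 [(0, [-21, 26, -16, 54, 48, -25]), (80, [41, 15, -7, 67, -40, 23]), (112, [55, 44, 12, 104, -59, 58])]
45 30 [(0, [-22, 21, -27, 34, 52, -16]), (80, [43, 9, -18, 50, -43, 17]), (112, [57, 37, 1, 88, -66, 49])]
50 0 [(0, [-18, 41, 8, 88, 42, -41]), (80, [35, 27, 14, 91, -27, 28]), (112, [50, 52, 33, 121, -43, 60])]
50 10 [(0, [-20, 35, -3, 74, 47, -36]), (80, [37, 20, 3, 78, -31, 25]), (112, [52, 46, 21, 110, -50, 57])]
50 20 [(0, [-22, 29, -14, 57, 52, -29]), (80, [39, 13, -8, 64, -35, 21]), (112, [55, 40, 10, 97, -57, 52])]
50 30 [(0, [-24, 24, -26, 37, 56, -18]), (80, [41, 7, -19, 48, -39, 16]), (112, [57, 34, -2, 81, -63, 44])]
```

```bash
python3 - <<'E'
from h import *
y=np.radians(10.7);sx=np.array([np.cos(y),np.sin(y),0]);sy=np.array([-np.sin(y),np.cos(y),0])
move_to([.50,.06,.27],ori([0,0,-1],sy)); wait(.2)
d=shot('wrist','w1');print(sense()['clock'],d['T'][:3,3])
e=ori([0,0,-1],[1,0,0]); e2=ori([0,0,-1],[-1,0,0])
print(solve_ik([.58,-.236,.2],e),solve_ik([.58,-.236,.2],e2))
move_to([.54,-.236,.27],ori([0,0,-1],[0,1,0])); wait(.2)
d=shot('wrist','w2');print(sense()['clock'])
E
```

```text
2.45 [0.43154135 0.04834091 0.41150048]
[-22.14123812  29.16445925  18.20425908  79.03979983   0.
  67.85876188] [ -22.14123812   29.16445925   18.20425908   79.03979983    0.
 -112.14123812]
3.8417
```

View pics/w1.png

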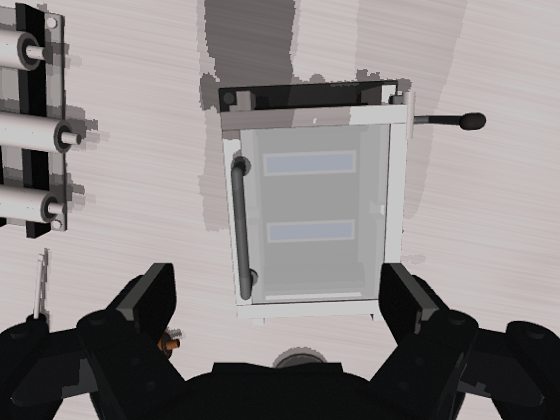

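View pics/w2.png

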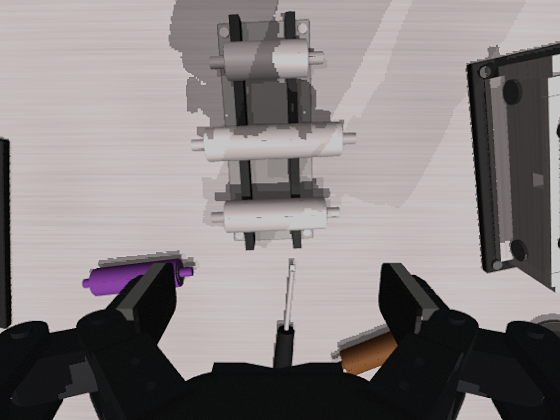

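w1 shows the shut lid with its bar handle running from about (240,165) to (249,285), and a stop arm at (470,121). w2 shows the rack: near roller short, middle long, and the far roller at (275,215) is the medium one. The driver tip is at (292,262). Next I'll measure from close crops.

```bash
python3 - <<'E'
from h import *
d=load('w1');zoom(d,(200,70,420,330),2.3,'z1')
d=load('w2');zoom(d,(190,180,360,270),4.5,'z2')
E
```

```text
(no output)
```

View pics/z1.png

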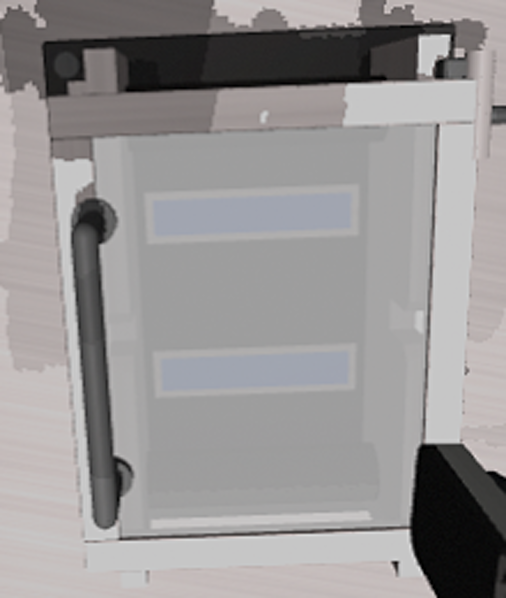

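View pics/z2.png

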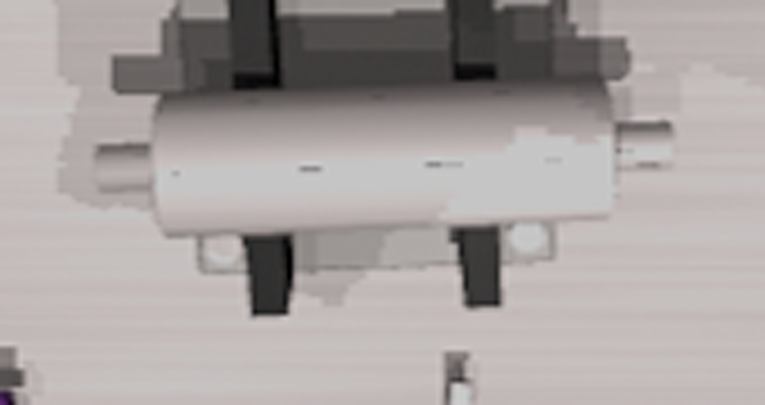

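```bash
python3 - <<'E'
from h import *
d=load('w1')
f=lambda p,k,o:np.array(p,float)/k+o
b=onz(d,f([(85,220),(106,530)],2.3,[200,70]),.138);v=b[1]-b[0]
print('bar',b,np.linalg.norm(v),np.degrees(np.arctan2(v[1],v[0])))
c=onz(d,f([(46,97),(475,81),(86,570)],2.3,[200,70]),.103)
print('lid',c,np.linalg.norm(c[1]-c[0]),np.linalg.norm(c[2]-c[0]));v=c[1]-c[0];print(np.degrees(np.arctan2(v[1],v[0]))-90);v=c[2]-c[0];print(np.degrees(np.arctan2(v[1],v[0])))
w=load('w2')
r=onz(w,f([(95,167),(673,143),(155,165),(613,149)],4.5,[190,180]),.0475)
print('rol',r,np.linalg.norm(r[1]-r[0]),np.linalg.norm(r[3]-r[2]),(r[0]+r[1])/2,(r[2]+r[3])/2);v=r[1]-r[0];print(np.degrees(np.arctan2(v[1],v[0])))
E
```

```text
bar [[0.47728139 0.02484698 0.138     ]
 [0.59543648 0.05153687 0.138     ]] 0.12113205243933602 12.72883733755139
lid [[4.39822111e-01 1.36934029e-04 1.03000000e-01]
 [4.03943487e-01 1.57773771e-01 1.03000000e-01]
 [6.37933545e-01 4.63940874e-02 1.03000000e-01]] 0.1616683269346663 0.2034400759346588
12.82226096971904
13.142566329408163
rol [[ 0.5823136  -0.30675827  0.0475    ]
 [ 0.57609513 -0.16439376  0.0475    ]
 [ 0.58178963 -0.29191539  0.0475    ]
 [ 0.57763597 -0.17910252  0.0475    ]] 0.14250026391830145 0.1128893117771591 [ 0.57920436 -0.23557601  0.0475    ] [ 0.5797128  -0.23550896  0.0475    ]
92.50108616071692
```

```bash
cat >> h.py <<'E'
O=(.5204,.1063);YAW=12.9
E
python3 - <<'E'
from h import *
PH,B=40,20
for th in (0,30,60,90,105,112):
    q=solve_ik(*lidpose2(O,YAW,th,PH,B)); print(th, None if q is None else np.round(q).astype(int).tolist())
P,e=lidpose2(O,YAW,0,PH,B); d=R(e)[:,0]
print(solve_ik(P-.09*d,e))
move_to(P-.09*d,e); wait(.1)
shot('scene','s1');shot('top','t1');shot('wrist','w3')
print(sense()['clock'],sense()['eef_pos']-(P-.09*d))
s=load('s1');zoom(s,(200,80,440,260),3,'zs1')
E
```

```text
0 [-18, 24, -16, 52, 44, -24]
30 [1, 6, -19, 47, 13, -8]
60 [29, 6, -14, 54, -24, 9]
90 [49, 25, -2, 78, -51, 34]
105 [55, 39, 7, 98, -59, 52]
112 [57, 46, 12, 108, -61, 63]
[-25.18439711  21.24824653  -8.41525398  68.50824998  43.3453006
 -33.99229763]
4.9917 [ 0.00083738 -0.0004561   0.00066337]
```

View pics/zs1.png

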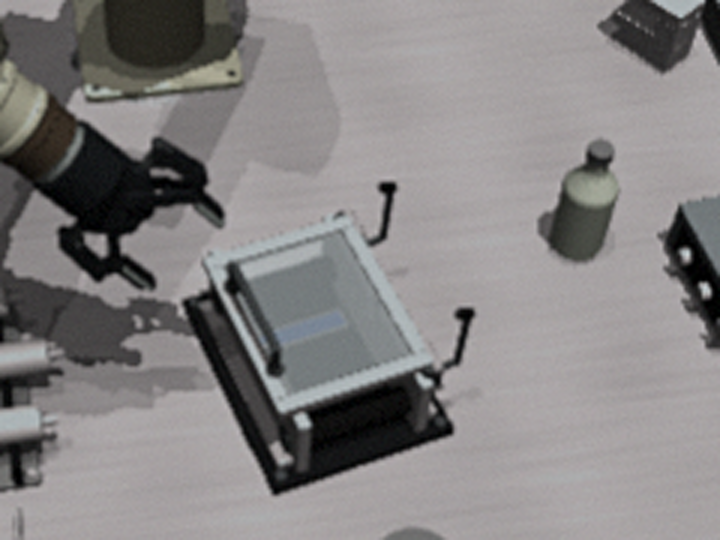

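View pics/w3.png

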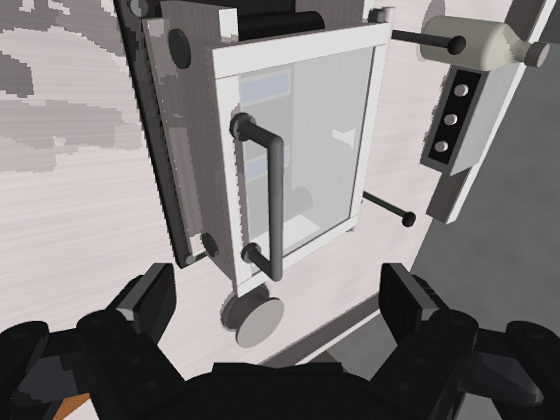

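The jaws are lined up with the handle: in w3 the bar sits at column 276, midway between the fingers. I'll advance, grip and make a small trial lift.

```bash
python3 - <<'E'
from h import *
PH,B=40,20
P,e=lidpose2(O,YAW,0,PH,B)
print(move_linear(P,e,v=.08,force_limit=15), sense()['force'])
grab(30); wait(.2)
s=sense();print('w',s['grip_width'],s['force'],s['clock'],s['eef_pos']-P)
shot('wrist','w4')
if .006<s['grip_width']<.016:
  for th in (4,10,16):
    p,e=lidpose2(O,YAW,th,PH,B); move_linear(p,e,v=.05); s=sense(); print(th,s['force'].round(1),s['ft_torque'].round(2),s['grip_width'],(s['eef_pos']-p).round(4))
  shot('wrist','w5');print(s['clock'])
E
```

```text
False [-0.06113677 -1.05909848 -0.66183449]
w 0.008638727714068024 [-0.30529777 -5.01855824 -1.55103581] 7.1417 [ 0.0001076  -0.00060311 -0.00033778]
4 [-0.9 -6.4 -1.4] [-1.59  0.3  -0.19] 0.00869546337428433 [ 0.0001 -0.0003  0.0007]
10 [ 0.6 -6.1  0.2] [-1.57  0.23 -0.21] 0.00871104041755687 [-0.     -0.0001  0.0007]
16 [-0.5 -6.2  0.7] [-1.38  0.25 -0.23] 0.008741898101438904 [-0.0001 -0.0001  0.0006]
8.4667
```

View pics/w5.png

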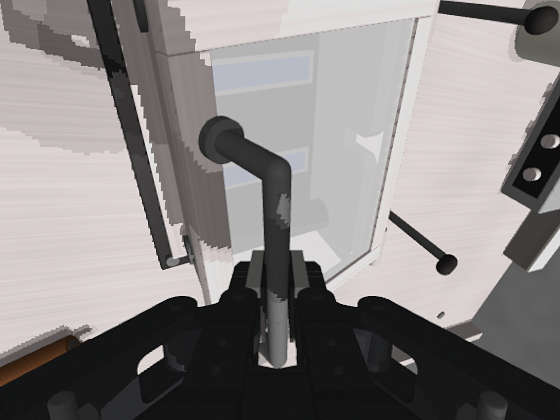

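The bar is held between the pads (w5, bar at column 276), the lid is up off the plates and the forces are small. I'll continue the arc.

```bash
python3 - <<'E'
from h import *
PH,B=40,20
for th in range(24,105,8):
    p,e=lidpose2(O,YAW,th,PH,B); move_linear(p,e,v=.05); s=sense(); print(th,s['force'].round(1),s['ft_torque'].round(2),round(s['grip_width'],4),(s['eef_pos']-p).round(4))
    if np.linalg.norm(s['force'])>30: break
shot('wrist','w6');d=shot('scene','s2');zoom(d,(200,40,440,220),3,'zs2');print(s['clock'])
E
```

```text
24 [-0.6 -5.8  2.1] [-1.32  0.26 -0.23] 0.0087 [-0.0002 -0.      0.0003]
32 [ 0.1 -5.7  2.9] [-1.14  0.3  -0.3 ] 0.0086 [-0.0003 -0.0001  0.    ]
40 [ 0.1 -5.2  3.7] [-0.95  0.35 -0.24] 0.0087 [-0.0003 -0.     -0.0002]
48 [-2.1 -3.9  3.6] [-0.8   0.34 -0.27] 0.0086 [-0.0005  0.     -0.0003]
56 [-3.3 -2.6  4.9] [-0.55  0.5  -0.33] 0.0086 [-0.0006  0.0002 -0.0005]
64 [-3.4 -1.6  4.6] [-0.37  0.7  -0.4 ] 0.0085 [-0.0008  0.0004 -0.0007]
72 [-3.7 -1.1  2.7] [-0.17  0.81 -0.48] 0.0089 [-0.0009  0.0005 -0.001 ]
80 [-5.  -1.3  1.6] [ 0.09  1.01 -0.64] 0.0086 [-0.001   0.0006 -0.0013]
88 [-5.9 -1.5  0.8] [ 0.26  1.03 -0.78] 0.0085 [-0.0012  0.0008 -0.0017]
96 [-4.5 -0.3 -0.4] [ 0.57  1.02 -0.86] 0.0085 [-0.0013  0.0008 -0.0022]
104 [-5.1 -1.7 -2.3] [ 0.86  1.02 -0.94] 0.0086 [-0.0014  0.0007 -0.0027]
14.6583
```

View pics/w6.png

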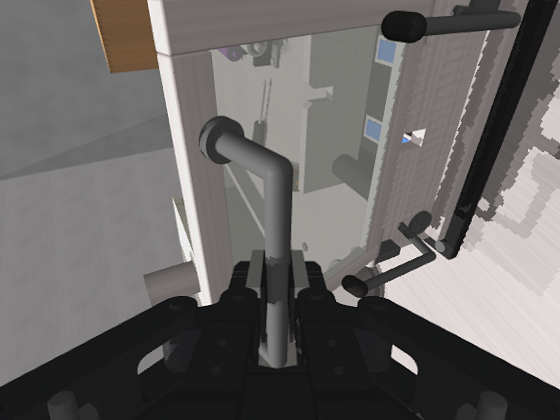

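View pics/zs2.png

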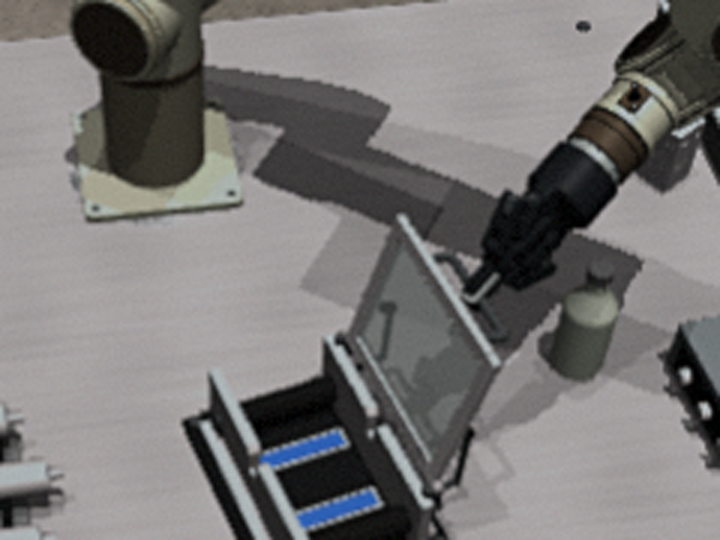

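```bash
python3 - <<'E'
from h import *
PH,B=40,20
sy=np.array([-np.sin(np.radians(YAW)),np.cos(np.radians(YAW)),0])
f0=sense()['force']
for th in np.arange(106,113.1,1):
    p,e=lidpose2(O,YAW,th,PH,B)
    try: move_linear(p,e,v=.03)
    except MotionError as x: print(th,x);break
    s=sense(); df=s['force']-f0; print(th,s['force'].round(1),'sy',round(float(df@sy),1),s['ft_torque'].round(2),(s['eef_pos']-p).round(4))
    if np.linalg.norm(df)>8: break
d=shot('scene','s3');zoom(d,(200,40,440,220),3,'zs3');shot('wrist','w7');print(s['clock'])
P=s['eef_pos'];dd=R(s['ee_rot'])[:,0];print(dd,[solve_ik(P-k*dd,s['ee_rot']) is not None for k in (.01,.02,.03,.05)], [solve_ik(P-.03*dd+[0,0,k],s['ee_rot']) is not None for k in (.03,.06,.1)])
E
```

```text
106.0 [-5.7 -2.3 -3.3] sy -0.8 [ 1.06  1.22 -1.  ] [-0.0013  0.0001 -0.0024]
107.0 [-5.6 -3.  -3.2] sy -1.5 [ 1.07  1.2  -1.01] [-0.0012 -0.     -0.0024]
108.0 [-5.3 -2.9 -3.6] sy -1.5 [ 1.08  1.21 -1.04] [-0.0012 -0.0001 -0.0024]
109.0 [-4.1 -5.6 -2.2] sy -4.4 [ 0.69  1.   -1.25] [-0.0011 -0.0009 -0.0019]
110.0 [ -1.7 -14.6   3.4] sy -13.7 [-0.77  0.2  -2.  ] [-0.0006 -0.003  -0.0004]
16.0833
[ 0.52577821 -0.78845667 -0.31920737] [True, True, True, True] [True, True, True]
```

View pics/zs3.png

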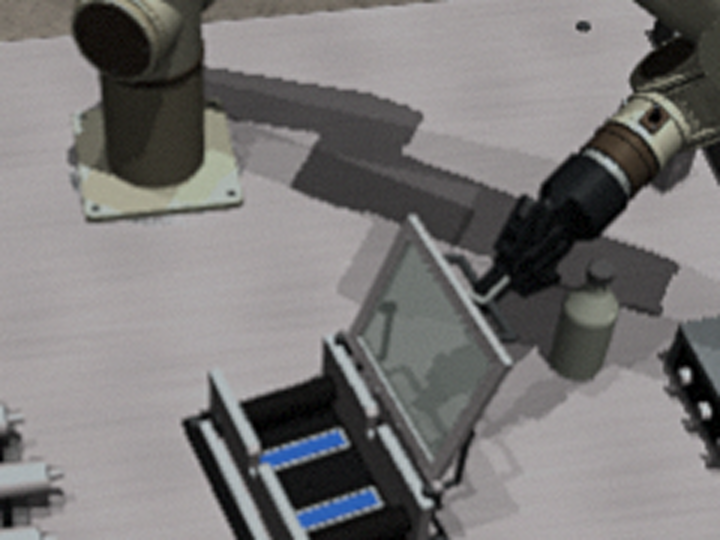

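View pics/w7.png

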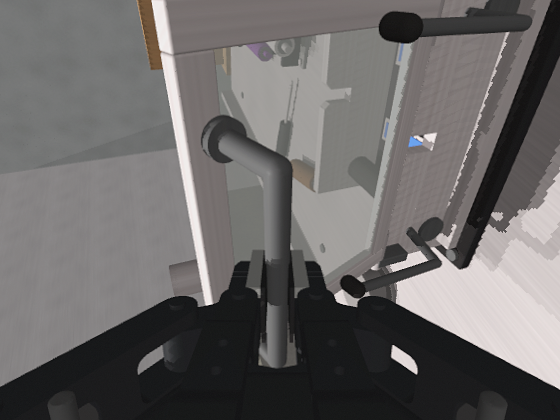

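The force rise at 109–110° and the view of the lid against the stop arms both say it's on its stop. I'll unload slightly, open the fingers and back off.

```bash
python3 - <<'E'
from h import *
PH,B=40,20
p,e=lidpose2(O,YAW,109.2,PH,B);move_linear(p,e,v=.03);print(sense()['force'].round(1))
let_go(); wait(.2); s=sense();print(s['force'].round(1),s['grip_width'])
shot('wrist','w8')
d=R(e)[:,0]; print(move_linear(p-.04*d,e,v=.06,force_limit=10),sense()['force'].round(1))
wait(.2);shot('wrist','w9');x=shot('scene','s4');zoom(x,(200,40,440,220),3,'zs4');print(sense()['clock'])
E
```

```text
[-4.  -6.5 -2.8]
[-0.1  0.2 -0.4] 0.08500837758661825
False [ 0.3 -0.6  1.2]
18.525
```

View pics/zs4.png

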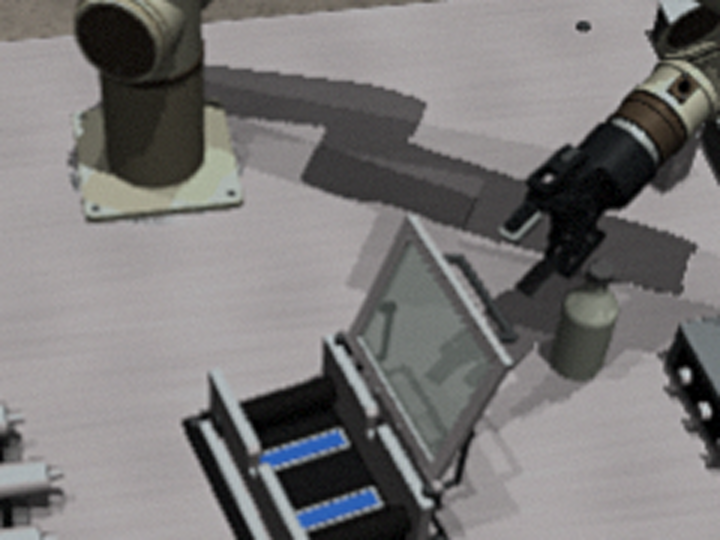

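View pics/w9.png

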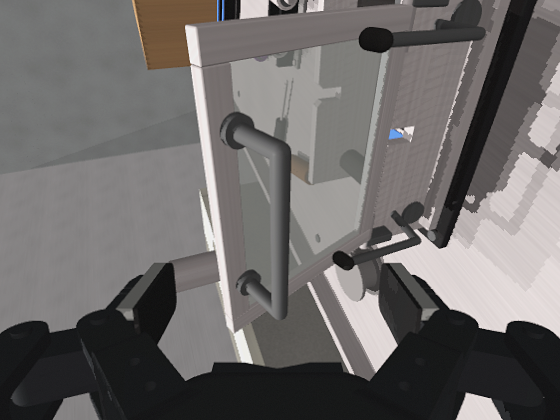

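The lid stays back on its stop arms after release (zs4, w9), with no force on the tool. I'll rise straight up, then look down into the slots with the wrist camera.

```bash
python3 - <<'E'
from h import *
y=np.radians(YAW);sy=np.array([-np.sin(y),np.cos(y),0])
s=sense();p=s['eef_pos']
up=p.copy();up[2]=.39
try: move_linear(up,None,v=.15)
except MotionError as x:
    print(x); up[2]=.35; move_linear(up,None,v=.15)
tgt=[.51,.06,.33];e=ori([0,0,-1],sy)
try: move_linear([.47,.08,.38],e,v=.2)
except MotionError as x: print('lin',x); move_to([.45,.08,.40],e)
move_to(tgt,e);wait(.2)
d=shot('wrist','w10');print(sense()['clock'],sense()['eef_pos'])
zoom(d,(150,60,450,300),2.5,'z10')
x=shot('scene','s5')
E
```

```text
the arm cannot follow that straight line within its joint rangesTraceback (most recent call last):
  File "<stdin>", line 5, in <module>
workcell.MotionError: the arm cannot follow that straight line within its joint ranges

During handling of the above exception, another exception occurred:

Traceback (most recent call last):
workcell.MotionError: the arm cannot follow that straight line within its joint ranges
```

```bash
python3 - <<'E'
from h import *
y=np.radians(YAW);sx=np.array([np.cos(y),np.sin(y),0]);sy=np.array([-np.sin(y),np.cos(y),0])
def tl(tau,b):
    a,b=np.radians(tau),np.radians(b);d0=np.array(-np.sin(a)*sy-np.array([0,0,np.cos(a)]));zt=np.cos(a)*sy-np.sin(a)*np.array([0,0,1])
    return ori(np.cos(b)*d0+np.sin(b)*sx,zt)
p=sense()['eef_pos']
for dx,dz,tau,b in ((-.03,.06,62,20),(-.04,.10,50,20)):
    try: move_linear(p+dx*sx+[0,0,dz],tl(tau,b),v=.15);print('ok',dx,sense()['force'].round(1))
    except MotionError as x: print(dx,x);break
else:
  e=ori([0,0,-1],sy)
  for k in ([.44,.22,.38],[.47,.08,.38]):
    try: move_linear(k,tl(25,10) if k[1]>.2 else e,v=.25);print('ok')
    except MotionError as x: print(k,x);break
print(sense()['eef_pos'],sense()['clock'])
E
```

```text
ok -0.03 [-0.4  0.6 -0.1]
ok -0.04 [0.5 0.6 0.1]
ok
ok
[0.46981807 0.0806084  0.37750961] 20.8917
```

```bash
python3 - <<'E'
from h import *
y=np.radians(YAW);sy=np.array([-np.sin(y),np.cos(y),0])
move_linear([.51,.06,.33],None,v=.2);wait(.2)
d=shot('wrist','w10');print(sense()['clock'],sense()['eef_pos'])
zoom(d,(150,60,450,300),2.6,'z10')
x=shot('scene','s5');zoom(x,(200,80,440,260),3,'zs5')
E
```

```text
21.625 [0.50993924 0.06064002 0.33145606]
```

View pics/z10.png

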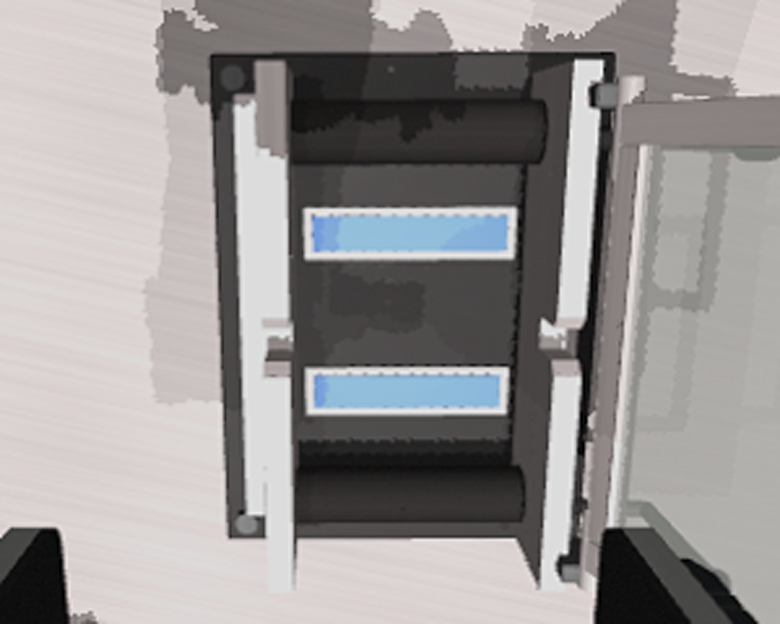

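View pics/w10.png

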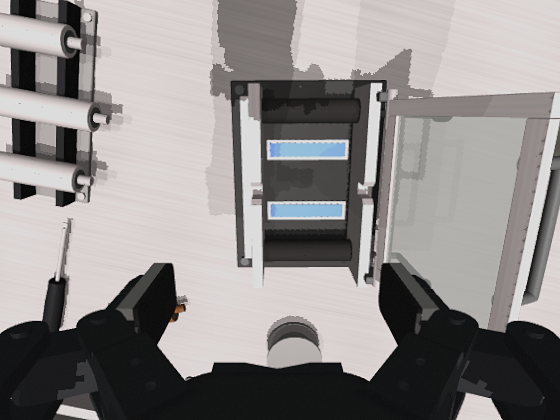

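```bash
python3 - <<'E'
from h import *
d=load('w10')
a=cv2.resize(d['frame'][165:225,240:275,::-1],None,fx=9,fy=9,interpolation=cv2.INTER_CUBIC)
b=cv2.resize(d['frame'][165:225,345:385,::-1],None,fx=9,fy=9,interpolation=cv2.INTER_CUBIC)
cv2.imwrite('pics/z10b.png',np.hstack([a,np.zeros((540,20,3),np.uint8),b]))
E
```

```text
(no output)
```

View pics/z10b.png

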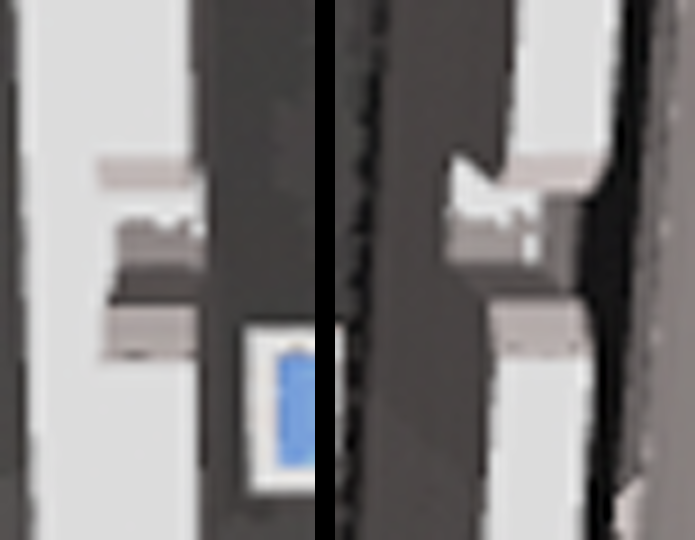

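```bash
python3 - <<'E'
from h import *
d=load('w10')
L=[(240+145/9,165+157/9),(240+150/9,165+360/9)];Rr=[(345+225/9,165+157/9),(345+208/9,165+357/9)]
q=onz(d,L+Rr,.09);print(q,np.linalg.norm(q[1]-q[0]),np.linalg.norm(q[3]-q[2]))
l=(q[0]+q[1])/2;r=(q[2]+q[3])/2;v=r-l
print('slot mid',(l+r)/2,'sep',np.linalg.norm(v),'yaw',np.degrees(np.arctan2(v[1],v[0]))-90)
f=lambda p:np.array(p,float)/2.6+[150,60]
c=onz(d,f([(211,55),(614,53),(229,539)]),.012);print(c,np.linalg.norm(c[1]-c[0]),np.linalg.norm(c[2]-c[0]),'centre',(c[1]+c[2])/2)
v=c[1]-c[0];w=c[2]-c[0];print(np.degrees(np.arctan2(v[1],v[0]))-90,np.degrees(np.arctan2(w[1],w[0])))
E
```

```text
[[0.52197155 0.0404239  0.09      ]
 [0.5477743  0.04653627 0.09      ]
 [0.49309883 0.1666372  0.09      ]
 [0.51867574 0.172198   0.09      ]] 0.02651684937001411 0.026174437286861224
slot mid [0.5203801  0.10644884 0.09      ] sep 0.12923012325262906 yaw 12.96141173494847
[[ 0.41754213 -0.01860607  0.012     ]
 [ 0.37248124  0.17281632  0.012     ]
 [ 0.66810135  0.03968781  0.012     ]] 0.19665455832644882 0.2572510470065672 centre [0.5202913  0.10625207 0.012     ]
13.246282358320968 13.097164864324748
```

Two independent measurements agree on the station: slot mid at (0.520,0.106) and yaw 13.0° from the chamfers, (0.520,0.106) from the base corners. Next is the roller. I'll hover over the far rack roller and check the alignment in one close crop.

```bash
python3 - <<'E'
from h import *
print('drivertip',onz(load('w2'),[(292,260)],.005))
a=np.radians(2.5);e=ori([0,0,-1],[-np.cos(a),-np.sin(a),0])
move_linear([.5795,-.2355,.19],e,v=.25);wait(.2)
d=shot('wrist','w11');s=sense();print(s['clock'],s['eef_pos'],s['ee_rot'])
E
```

```text
drivertip [[ 0.65291805 -0.21418636  0.005     ]]
23.65 [ 0.57965768 -0.23507735  0.19041842] [157.91106378  89.96591107 -19.55399047]
```

View pics/w11.png

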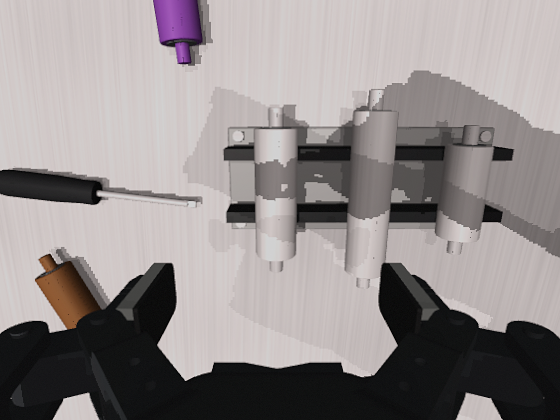

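```bash
python3 - <<'E'
from h import *
d=load('w11');q=onz(d,[(276,108.5),(277,270.5)],.0475);print(q,(q[0]+q[1])/2,np.linalg.norm(q[1]-q[0]),q[1]-q[0])
zoom(d,(215,90,420,290),3,'z11')
E
```

```text
[[ 0.58223438 -0.30573755  0.0475    ]
 [ 0.57542008 -0.16461028  0.0475    ]] [ 0.57882723 -0.23517392  0.0475    ] 0.1412916925021992 [-0.0068143   0.14112727  0.        ]
```

View pics/z11.png

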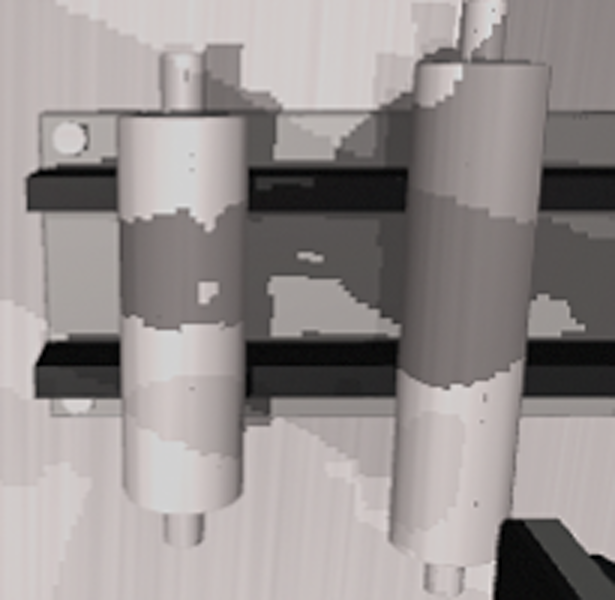

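The crop confirms a plain roller, 141 mm overall, so it is roller_mid, centred between the fingers (column 276). Descending, gripping, lifting.

```bash
python3 - <<'E'
from h import *
a=np.radians(2.6);e=ori([0,0,-1],[-np.cos(a),-np.sin(a),0])
move_linear([.5796,-.2353,.09],e,v=.12)
st=move_linear([.5796,-.2353,.0285],e,v=.06,force_limit=8)
s=sense();print(st,s['eef_pos'],s['force'].round(1))
if not st:
    grab(50);wait(.3);s=sense();print(s['grip_width'],s['force'].round(1),s['eef_pos'])
    shot('wrist','w12')
    if .03<s['grip_width']<.04:
        move_linear([.5796,-.2353,.05],None,v=.05);s=sense();print(s['grip_width'],s['force'].round(1))
        move_linear([.5796,-.2353,.25],None,v=.15);wait(.2);s=sense();print(s['grip_width'],s['force'].round(1),s['eef_pos'])
        shot('wrist','w13');shot('scene','s6')
print(s['clock'])
E
```

```text
False [ 0.5800315  -0.23548253  0.02904362] [-0.5 -0.3 -0.8]
0.034585702516898235 [5.9 0.9 2.7] [ 0.58100831 -0.23543382  0.029282  ]
0.035039654151267995 [-0.4  0.3 -2.3]
0.03451774467080063 [-0.8  0.4 -2.7] [ 0.57928336 -0.23519346  0.2491257 ]
28.9417
```

View pics/w13.png

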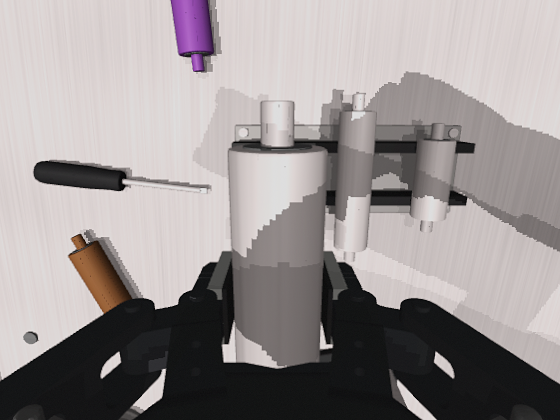

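```bash
python3 - <<'E'
from h import *
d=load('w13');z=get_image('wrist')
H=z['hand_eye'];dd=dict(d);dd['T']=H  # project in tool frame
for x0 in(-.019,-.016,-.022):
    print(x0,proj(dd,[[x0-.006,.071,0],[x0,.071,.006],[x0,.071,-.006],[x0-.018,.055,0],[x0,.055,.018],[x0,.055,-.018],[x0-.018,-.0,0]]).round(1).tolist())
zoom(d,(210,80,350,280),3,'z13')
E
```

```text
-0.019 [[272.8, 102.1], [290.5, 102.6], [255.5, 102.7], [272.6, 156.0], [324.0, 149.7], [222.4, 149.9], [273.4, 315.0]]
-0.016 [[272.9, 102.4], [290.2, 102.8], [256.0, 102.9], [272.7, 154.8], [322.9, 148.8], [223.7, 149.0], [273.5, 310.2]]
-0.022 [[272.7, 101.9], [290.9, 102.4], [254.9, 102.4], [272.5, 157.3], [325.2, 150.6], [221.1, 150.8], [273.4, 320.0]]
```

View pics/z13.png

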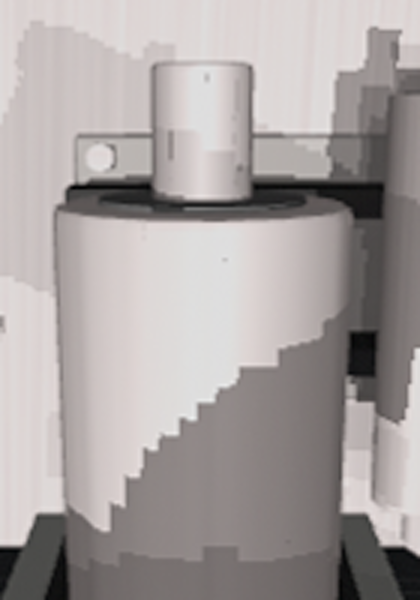

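roller_mid is gripped and well centred. The pads and roller both sit at column 277 against a predicted 273, so the hand-eye calibration is biased by about 1.4 mm along the jaw direction. I'll allow for that, hover above the slots and check the fit visually.

```bash
python3 - <<'E'
from h import *
a=np.radians(13);e=ori([0,0,-1],[-np.cos(a),-np.sin(a),0])
T=np.array([.5216,.1052])
move_linear([*T,.25],e,v=.2); move_linear([*T,.12],None,v=.12);wait(.3)
s=sense();print(s['eef_pos'],s['grip_width'],s['clock'],s['force'].round(1))
d=shot('wrist','w14');x=shot('scene','s7');zoom(x,(200,60,440,240),3,'zs7')
E
```

```text
[0.52185828 0.10525923 0.12045786] 0.0345581681877132 32.5 [-0.2 -0.7 -2.2]
```

View pics/w14.png

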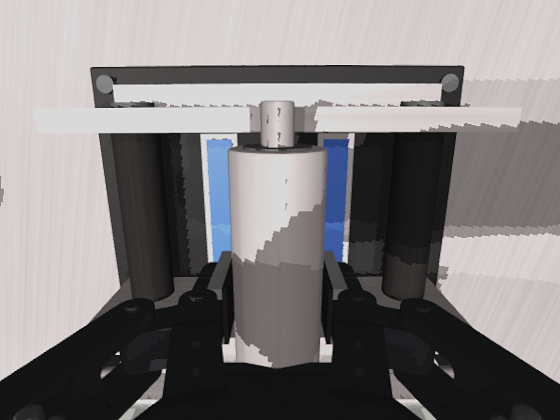

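View pics/zs7.png

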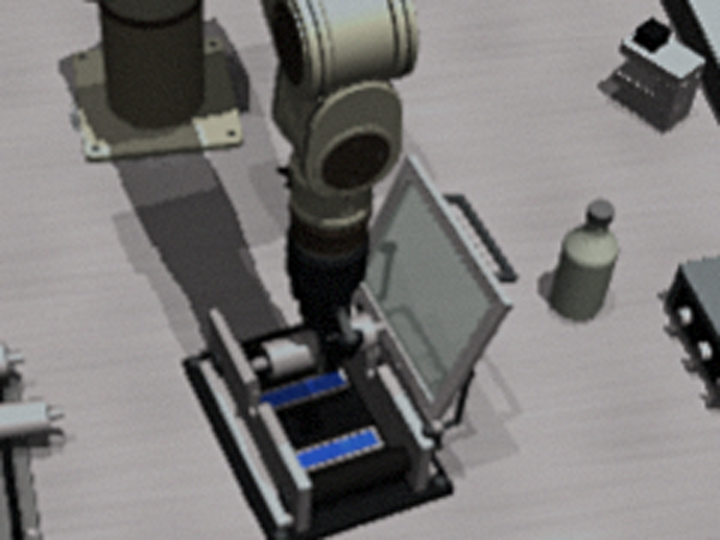

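```bash
python3 - <<'E'
from h import *
d=load('w14');zoom(d,(215,90,345,165),6,'z14')
E
```

```text
(no output)
```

View pics/z14.png

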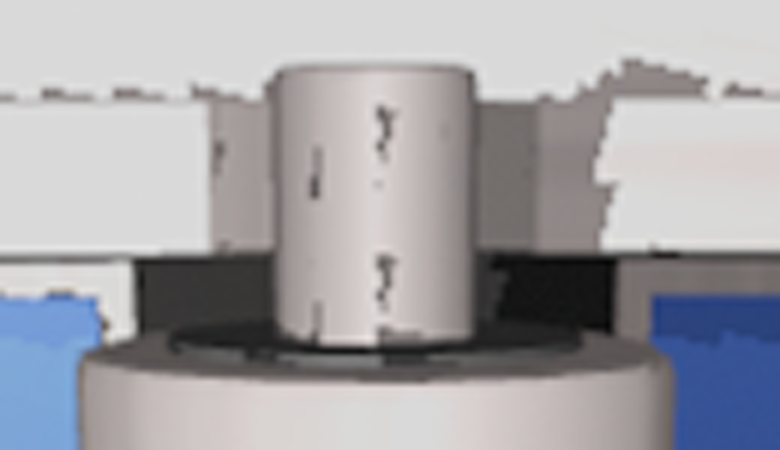

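```bash
python3 - <<'E'
from h import *
for i in range(2):
    z=get_image('wrist');print(z['hand_eye'].round(5).tolist(),z['camera_matrix'][0].tolist())
d=load('w14');print(sense()['eef_pos'],sense()['ee_rot'],sense()['clock'])
a=np.radians(13);sx=np.array([np.cos(a),np.sin(a),0]);sy=np.array([-np.sin(a),np.cos(a),0])
s=sense();c=s['eef_pos'];zt=R(s['ee_rot'])[:,2];yt=R(s['ee_rot'])[:,1];print('zt',zt,'yt',yt)
# slot edges mid rows on top plane z=.09; shaft axis silhouettes mid at its end, z=axis
sl=onz(d,[(215+208/6,90+175/6),(215+606/6,90+175/6)],.09);m=sl.mean(0)
sh=onz(d,[(215+275/6,90+150/6),(215+474/6,90+150/6)],c[2]+.019)
print('slotwidth',np.linalg.norm(sl[1]-sl[0]),'shaft',np.linalg.norm(sh[1]-sh[0]))
print('slot tool z',(m-c)@zt,'shaft tool z',(sh.mean(0)-c)@zt, 'tool y',(m-c)@yt)
E
```

```text
[[-0.00039, 0.27111, -0.96255, -0.14156], [-0.00169, 0.96255, 0.27111, 0.06759], [1.0, 0.00173, 8e-05, 0.00118], [0.0, 0.0, 0.0, 1.0]] [343.232457235449, 0.0, 277.00492799320233]
[[-0.00039, 0.27111, -0.96255, -0.14156], [-0.00169, 0.96255, 0.27111, 0.06759], [1.0, 0.00173, 8e-05, 0.00118], [0.0, 0.0, 0.0, 1.0]] [343.232457235449, 0.0, 277.00492799320233]
[0.52163444 0.10520179 0.12010729] [173.04973069  89.99036047   6.04984957] 32.7
zt [-9.74369584e-01 -2.24953075e-01 -1.67005240e-04] yt [ 2.24953074e-01 -9.74369598e-01  2.03585408e-05]
slotwidth 0.032228970746202554 shaft 0.011477354941546643
slot tool z 0.0038229741387641415 shaft tool z 0.0011527118042880626 tool y 0.06433748881373691
```

```bash
python3 - <<'E'
from h import *
d=load('w14');s=sense();c=s['eef_pos'];zt=R(s['ee_rot'])[:,2]
sl=onz(d,[(215+208/6,90+175/6),(215+539/6,90+175/6)],.09);m=sl.mean(0)
sh=onz(d,[(215+275/6,90+150/6),(215+474/6,90+150/6)],c[2]+.019)
print('slotwidth',np.linalg.norm(sl[1]-sl[0]),'d tool z',(m-sh.mean(0))@zt)
f=d['frame'][90:165,215:345].astype(float); g=np.clip((f-f.min())*2,0,255).astype(np.uint8)
print(d['frame'][112:132:4,295:325:2,0])
# lower to shaft just above plate tops
T=np.array([.5216,.1052])
move_linear([*T,.094],None,v=.06,force_limit=6);wait(.3);s=sense();print(s['eef_pos'],s['force'].round(1),s['clock'])
d=shot('wrist','w15');zoom(d,(215,90,345,165),6,'z15')
E
```

```text
slotwidth 0.026801644873490172 d tool z -4.340179274482088e-05
[[110 116 115 117 114 140 145 145 144 145 138 219 217 217 217]
 [117 115 115 116 115 134 139 138 137 134 212 217 217 217 217]
 [117 115 116 116 115 137 141 141 141 137 186 180 218 217 217]
 [117 116 116 116 114 142 144 144 144 143 140 213 218 217 217]
 [117 116 116 116 115 141 143 143 144 143 182 219 217 217 217]]
[0.52189016 0.10525899 0.09437916] [-0.8  0.3 -2.5] 33.5833
```

View pics/z15.png

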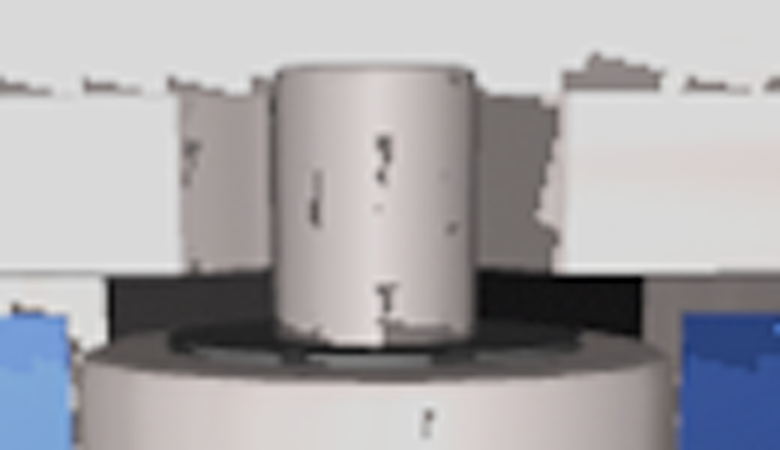

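View pics/w15.png

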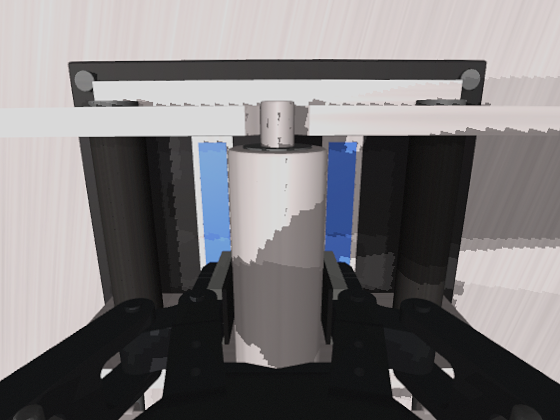

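```bash
python3 - <<'E'
from h import *
d=load('w15');s=sense();c=s['eef_pos'];yt=R(s['ee_rot'])[:,1]
zr=c[2]+.019
pi=onz(d,[(277,90+273/6)],.09);po=onz(d,[(240,90+95/6)],.09)
se=onz(d,[(277,90+64/6)],zr+.006);fe=onz(d,[(277,90+378/6)],zr+.018)
for n,q in(('plate in',pi),('plate out',po),('shaft end',se),('face end',fe)):print(n,((q-c)@yt*1000).round(1))
E
```

```text
plate in [58.2]
plate out [70.2]
shaft end [71.2]
face end [55.7]
```

Shaft and slot are centred in x (both at column 374 in the crop). Along y the roller is about 1.1 mm toward −y, so I'll shift it and lower with force sensing.

```bash
python3 - <<'E'
from h import *
a=np.radians(13);sy=np.array([-np.sin(a),np.cos(a)])
T=np.array([.5216,.1052])+.0011*sy
move_linear([*T,.094],None,v=.03)
st=move_linear([*T,.060],None,v=.04,force_limit=6);s=sense();print(st,s['eef_pos'],s['force'].round(1))
if not st:
    st=move_linear([*T,.044],None,v=.015,force_limit=5);s=sense();print(st,s['eef_pos'],s['force'].round(1),s['ft_torque'].round(2))
wait(.2);s=sense();print(s['eef_pos'],s['force'].round(1),s['grip_width'],s['clock'])
d=shot('wrist','w16');zoom(d,(180,70,380,220),4,'z16');x=shot('scene','s8');zoom(x,(240,140,360,250),6,'zs8')
E
```

```text
False [0.52161114 0.10632753 0.06024963] [ 0.8  0.6 -3.5]
True [0.52122058 0.1062187  0.04770899] [-0.3 -0.4  5. ] [-0.    0.09  0.04]
[0.52120914 0.10624591 0.0476956 ] [-0.6 -0.   6.4] 0.03461122848444829 35.875
```

View pics/z16.png

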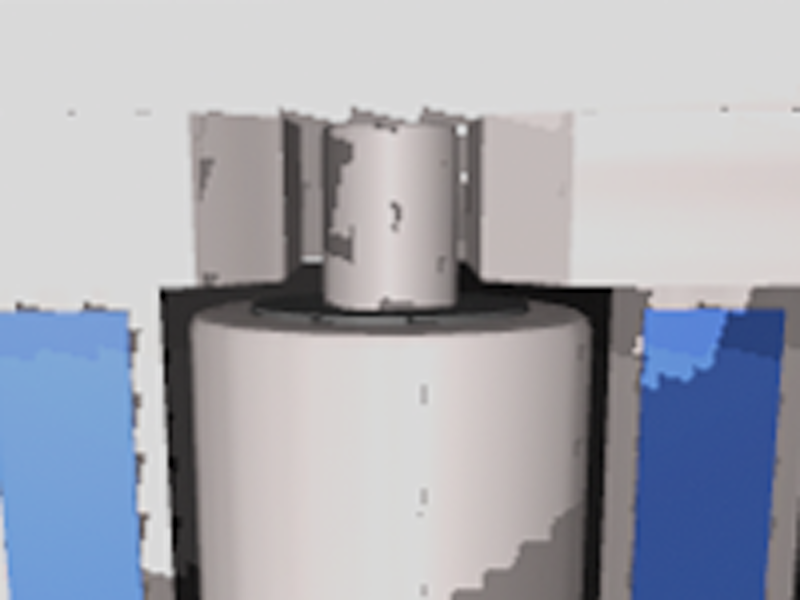

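View pics/zs8.png

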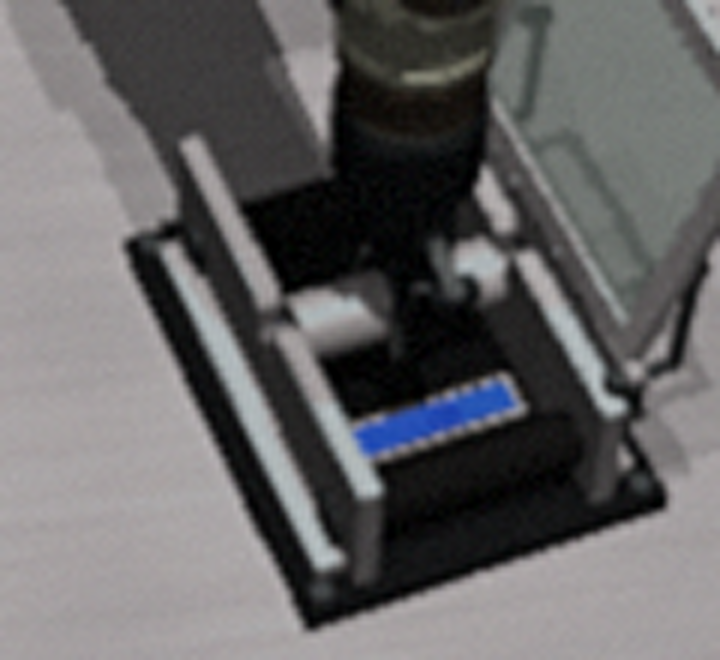

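Contact came at TCP z 0.0477, where 0.0478 is expected for the shaft on the slot floors. The moment is near zero and the shaft shows inside the slot (z16). Releasing and rising.

```bash
python3 - <<'E'
from h import *
let_go();wait(.3);s=sense();print(s['force'].round(1),s['grip_width'],s['eef_pos'])
p=s['eef_pos'].copy();st=move_linear(p+[0,0,.03],None,v=.05,force_limit=6);print(st,sense()['force'].round(1))
if not st:
    p[2]=.30;move_linear(p,None,v=.15);wait(.2)
d=shot('wrist','w17');x=shot('scene','s9');zoom(x,(200,60,440,240),3,'zs9');print(sense()['clock'])
E
```

```text
[-0.   0.3  0. ] 0.08549457442347168 [0.51981034 0.10595864 0.04630478]
False [-0.4  1.4 -0.8]
39.5167
```

View pics/w17.png

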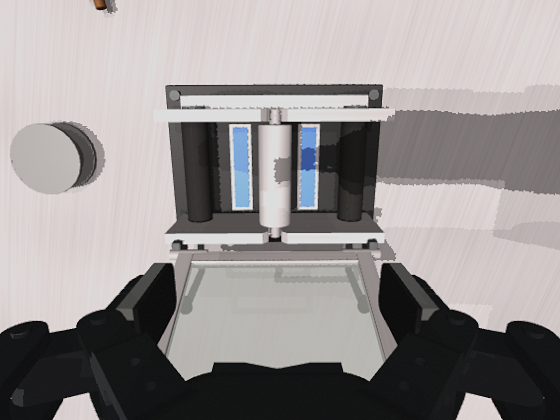

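View pics/zs9.png

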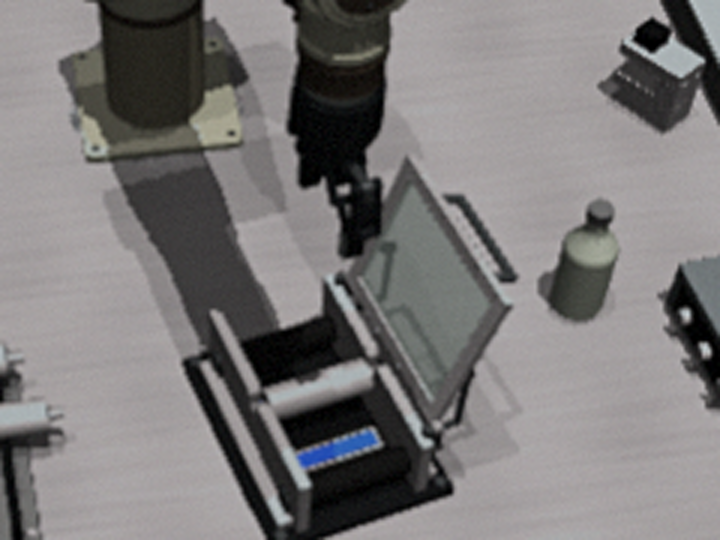

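```bash
python3 - <<'E'
from h import *
d=load('w17');zoom(d,(220,95,330,250),3.8,'z17')
x=shot('top','t9');zoom(x,(180,140,460,310),2.8,'zt9')
E
```

```text
(no output)
```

View pics/z17.png

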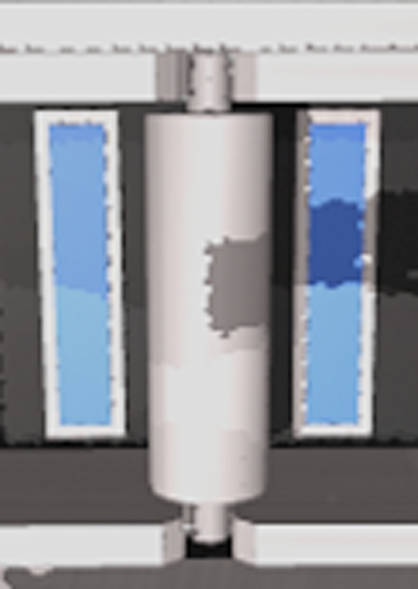

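View pics/zt9.png

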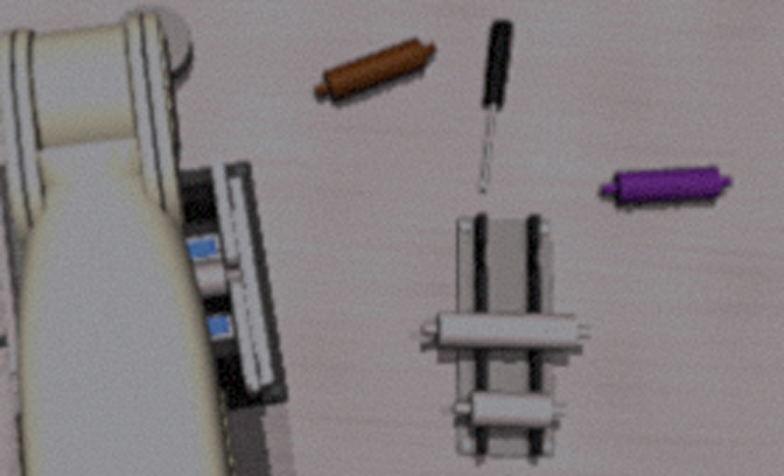

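```bash
python3 - <<'E'
from h import *
d=load('w17');f=lambda p:np.array(p,float)/3.8+[220,95]
q=onz(d,f([(209,51)]),.072);r=onz(d,f([(209,545)]),.062)
print(q,r,np.linalg.norm((q-r)[0,:2]),(q+r)/2)
# shaft widths at both ends: compare apparent px 12mm at z .066
for row,a,b in((80,187,232),(515,190,231)):
    w=onz(d,f([(a,row),(b,row)]),.066);print(np.linalg.norm(w[1]-w[0]))
a=onz(d,f([(147,130),(272,130),(152,470),(269,470)]),.066);print(np.linalg.norm(a[1]-a[0]),np.linalg.norm(a[3]-a[2]), (a[0]+a[1])/2,(a[2]+a[3])/2)
E
```

```text
[[0.53528975 0.03627632 0.072     ]] [[0.5027342  0.17944419 0.062     ]] 0.1468226927272493 [[0.51901198 0.10786026 0.067     ]]
0.01250979167813119
0.012469502291377377
0.035088684337358074 0.03523364558725785 [0.53042834 0.05700947 0.066     ] [0.5079566  0.15441342 0.066     ]
```

Both ends show equal apparent width at the 66 mm plane, so the roller is level and in both slots. The lid is open, and the other rollers and bystanders are where they were. Handing in.

```bash
python3 - <<'E'
from h import *
print(sense()['clock'],sense()['force'].round(1)); print(job_done())
E
```

```text
39.5667 [-0.6  0.1 -0.2]
the job is handed in; nothing more can be done
None
```

I fitted the medium roller with the lid open on its stop, and handed the job in at 39.6 s. I got no verdict back.

- **Lid:** I gripped it by the handle and eased it through the arc. It met its stop at about 109–110°, at a peak force of about 15 N. I let go only after it was resting there, and it stayed open in later views.
- **Roller choice:** I took the far roller in the rack. It measured 141–142.5 mm overall against a nominal 142 mm.
- **Fitting:** I lowered it under force sensing. It touched down at tool height 47.7 mm, against about 47.8 mm expected for the slot floors. After release, both shaft ends showed in their slots and the roller looked level.
- **Everything else:** The other two rollers were still in the rack. The bottle, driver, brown roller and purple roller were where they started. The reel core was still standing in the wrist view, though the arm partly hid it in the last top view.

**Checks that disagreed:**
- The wrist camera's calibration was off by about 1.4 mm along the jaws. I corrected for it by comparing the shaft directly with the slot.
- My last shaft-to-shaft length in the slots read 147 mm rather than 142 mm. I put this down to the uncertain height of the visible end edges; the measured centre was within about 2 mm of the slot centre.
- A first try at rising straight up after releasing the handle was refused as out of joint range. Nothing moved, and I backed out by another route.

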